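# Find the full staple tin by its weight

### The arm

A 6-joint arm with a two-finger parallel gripper is mounted at the origin on the work surface. World frame = base frame: x ahead of the robot, y to its left, z up, the work surface at z = 0. Lengths are in m, angles in degrees, forces in N, time in s.
With the tool pointing down it reaches from about 0.375 to 0.9 m from the base axis. Payload 3.1 kg.
Tool frame: the origin (TCP) lies at the very end of the fingers, on their centre line; the grasp point (between the pads) lies 19 mm behind it (bot.hold_point_z is the z of the grasp point in the tool frame, in m); z points along the fingers, y is the line along which they close (so a half turn about z gives the same grasp; the last joint's range is limited). The gripper opens to 87 mm and grips with 3 to 60 N. Pads are 19 mm wide; open, the fingers measure 117 mm over their backs; the gripper's body (75 mm by 190 mm) begins 51 mm behind the grasp point.
Start: joints at [55.204, 30.224, 82.088, -0, 67.689, -10.227], TCP at [0.26, 0.568, 0.223] pointing down, gripper open.
Joint ranges: [-176.69, 176.69], [-43.24, 126.21], [12.49, 139.97], [-82, 262], [0, 151.66], [-163.58, 163.58]. Speed limits (degrees/s): [159.86, 159.86, 180, 180, 180, 180].

### API

Orientations are given as a 3x3 rotation matrix whose columns are the frame's x, y, z axes.
In Python, from rig import bot, capture, camera_model gives the robot as it stands.
- The arm moves only by the tool apply_moves, never from a script. Its argument "plan" is text: rows parted by semicolons, each of 6 numbers parted by spaces: the shift along the tool's x, y, z in units of 0.05 m (1.0 is 0.05 m), then the turn, a rotation vector about the tool's x, y, z in units of 360 degrees (1.0 is 360 degrees). In form: dx dy dz ax ay az; .... A call has 1 to 10 rows; each row shifts and turns the commanded pose from where the row before left it, along the tool's axes as they then stand; what a row does not reach is not made up. A row lasts 1/12 s, in which the tool goes at most 41.7 mm and 7.16 degrees, less where a joint would pass 70% of its speed; a pose out of reach is approached as far as the arm can. A call with a number of a shift or a turn outside -1 to 1 is refused whole. A call with a gripper value outside its range is refused whole. "gripper" is the gripper command: -1 is shut, 1 is fully open, values between are in proportion, set as the call begins (left out, the last holds). The fingers move at their own pace and stop on an object; the grip force is fixed at half the most. Time passes only in rows, so rows that do not move let the fingers close. It gives the time, the measured TCP pose, the force, the opening and the grip force at its end, in the units of the state.
- bot.read_state(): the state, without advancing time (a new reading comes with each control period).
- capture(name): name is "side" or "top"; returns the picture (480x640x3 uint8, red, green, blue); there is no depth.
- camera_model(name): a dict with "vertical_fov" (degrees; the focal length in pixels is half the picture's height over the tangent of half this angle, whatever the lens; pixels are square), "cx", "cy" (the principal point, pixels), "dist" ([k1, k2, p1, p2, k3] as OpenCV has them; the pictures are not rectified), "position" and "rotation" of the camera in the world. Camera axes: x right, y down, z forward; pixel columns grow to the right and rows downward; lengths in m; the calibration is good to about 2 mm. A picture is of the moment at which its call begins. camera_model takes no time and is no camera call.
- bot.hand_in(): hands the job in; it is judged then, once.
The state is a dict: "time_s": time; "joint_positions": joint angles; "qvel": joint speeds; "tau": joint torques, N m; "position": TCP position; "tcp_rot": TCP orientation; "force": force on the tool from outside, world axes, zero at the start; "moment": the same for the moment, N m; "opening": opening from 0.0 (shut) to 1.0 (fully open); "grasp_force": force on a finger pad.
Only numpy, scipy, OpenCV 4.12 (cv2) and the standard library are available. Lean on these libraries where they do the work, as an engineer would, in place of code of your own. Each camera call takes 0.05 s, during which the arm holds its last target. There are 200 camera calls.

### The job

One of the three identical closed tins is still full of fence staples and clearly the heaviest: pick the tins up one at a time to feel their weight, and stand the two lighter ones upright in the low plywood tray. Finish while holding the heaviest tin up in the gripper, upright and still, about 20 cm above the shelf, and do not put it down again. Never let a tin fall over, and leave everything else on the shelf where it is.

Things in the scene. Friction and masses are not known exactly. Their poses are not given: they have to be found in the camera images.
- tin_a_center (a point): centre (half-way up, on the axis) of one of the three outwardly identical closed round tins: plain steel with a slightly brighter push-on lid, 60 mm diameter, 95 mm tall, standing upright, z axis = tin axis. The lid stays shut. The tins weigh between 150 g and 800 g; the heaviest is at least 100 g heavier than either other, and any of them may be it
- tin_b_center (a point): centre (half-way up, on the axis) of one of the three outwardly identical closed round tins: plain steel with a slightly brighter push-on lid, 60 mm diameter, 95 mm tall, standing upright, z axis = tin axis. The lid stays shut. The tins weigh between 150 g and 800 g; the heaviest is at least 100 g heavier than either other, and any of them may be it
- tin_c_center (a point): centre (half-way up, on the axis) of one of the three outwardly identical closed round tins: plain steel with a slightly brighter push-on lid, 60 mm diameter, 95 mm tall, standing upright, z axis = tin axis. The lid stays shut. The tins weigh between 150 g and 800 g; the heaviest is at least 100 g heavier than either other, and any of them may be it
- tray: low open plywood tray, fixed, 160 mm (its x) by 300 mm (its y), rim 18 mm high and 6 mm thick; floor 6 mm above the shelf; origin under its centre, z up. Room for all three tins in a row along its y
- herb_pot_rim (a point): centre of the mouth (80 mm up) of the empty terracotta herb pot, 80 mm diameter at the rim, 80 mm tall; bystander
- edging_spike: green plastic lawn edging spike lying flat, 210 mm long (along its x), 45 mm wide at the head, 16 mm high; origin under its middle; bystander
- weeder: stainless steel hand weeder with wooden handle lying flat, 325 mm long (along its x), 30 mm wide, 26 mm high; origin under its middle; bystander
- soil_scoop: black plastic soil scoop lying flat, 220 mm long (along its x), 70 mm wide, 40 mm high; origin under its middle; bystander
- jar: closed squat glass jar with a black lid, 90 mm diameter, 75 mm tall, origin under its centre, left of the tins; bystander
There are look-alikes about, which are no part of the job. Leave any blue, green or turquoise look-alike of the part that bears tin_b_center alone.

How it is judged (in metres and radians):
On the way, in this order (a step that is already met when the one before it is completed fails the run):
1. one of the lighter tins stands upright in the tray, let go (((x of tin_a_center in the frame of tray between -0.065 and 0.065 m and y of tin_a_center in the frame of tray between -0.135 and 0.135 m and height (world z) of tin_a_center between 0.045 and 0.062 m and angle between tin_a_center's own z axis and vertical below 0.08 rad and linear speed of tin_a below 0.03 m/s and contact force between tin_a and tray between 0.3 and 4.75 N and contact force between tin_a and the fingers below 0.1 N) or (x of tin_b_center in the frame of tray between -0.065 and 0.065 m and y of tin_b_center in the frame of tray between -0.135 and 0.135 m and height (world z) of tin_b_center between 0.045 and 0.062 m and angle between tin_b_center's own z axis and vertical below 0.08 rad and linear speed of tin_b below 0.03 m/s and contact force between tin_b and tray between 0.3 and 4.75 N and contact force between tin_b and the fingers below 0.1 N) or (x of tin_c_center in the frame of tray between -0.065 and 0.065 m and y of tin_c_center in the frame of tray between -0.135 and 0.135 m and height (world z) of tin_c_center between 0.045 and 0.062 m and angle between tin_c_center's own z axis and vertical below 0.08 rad and linear speed of tin_c below 0.03 m/s and contact force between tin_c and tray between 0.3 and 4.75 N and contact force between tin_c and the fingers below 0.1 N))), for 0.2 s.
2. both lighter tins stand upright in the tray, let go ((((x of tin_b_center in the frame of tray between -0.065 and 0.065 m and y of tin_b_center in the frame of tray between -0.135 and 0.135 m and height (world z) of tin_b_center between 0.045 and 0.062 m and angle between tin_b_center's own z axis and vertical below 0.08 rad and linear speed of tin_b below 0.03 m/s and contact force between tin_b and tray between 0.3 and 4.75 N and contact force between tin_b and the fingers below 0.1 N) and (x of tin_c_center in the frame of tray between -0.065 and 0.065 m and y of tin_c_center in the frame of tray between -0.135 and 0.135 m and height (world z) of tin_c_center between 0.045 and 0.062 m and angle between tin_c_center's own z axis and vertical below 0.08 rad and linear speed of tin_c below 0.03 m/s and contact force between tin_c and tray between 0.3 and 4.75 N and contact force between tin_c and the fingers below 0.1 N)) or ((x of tin_a_center in the frame of tray between -0.065 and 0.065 m and y of tin_a_center in the frame of tray between -0.135 and 0.135 m and height (world z) of tin_a_center between 0.045 and 0.062 m and angle between tin_a_center's own z axis and vertical below 0.08 rad and linear speed of tin_a below 0.03 m/s and contact force between tin_a and tray between 0.3 and 4.75 N and contact force between tin_a and the fingers below 0.1 N) and (x of tin_c_center in the frame of tray between -0.065 and 0.065 m and y of tin_c_center in the frame of tray between -0.135 and 0.135 m and height (world z) of tin_c_center between 0.045 and 0.062 m and angle between tin_c_center's own z axis and vertical below 0.08 rad and linear speed of tin_c below 0.03 m/s and contact force between tin_c and tray between 0.3 and 4.75 N and contact force between tin_c and the fingers below 0.1 N)) or ((x of tin_a_center in the frame of tray between -0.065 and 0.065 m and y of tin_a_center in the frame of tray between -0.135 and 0.135 m and height (world z) of tin_a_center between 0.045 and 0.062 m and angle between tin_a_center's own z axis and vertical below 0.08 rad and linear speed of tin_a below 0.03 m/s and contact force between tin_a and tray between 0.3 and 4.75 N and contact force between tin_a and the fingers below 0.1 N) and (x of tin_b_center in the frame of tray between -0.065 and 0.065 m and y of tin_b_center in the frame of tray between -0.135 and 0.135 m and height (world z) of tin_b_center between 0.045 and 0.062 m and angle between tin_b_center's own z axis and vertical below 0.08 rad and linear speed of tin_b below 0.03 m/s and contact force between tin_b and tray between 0.3 and 4.75 N and contact force between tin_b and the fingers below 0.1 N)))), for 0.2 s.
3. the heaviest tin is held up in the gripper (((height (world z) of tin_a_center above 0.17 m and angle between tin_a_center's own z axis and vertical below 0.3 rad and contact force between tin_a and the fingers above 2 N and linear speed of tin_a below 0.05 m/s and contact force between tin_a and tin_b below 0.1 N and contact force between tin_a and tin_c below 0.1 N and contact force between tin_a and tray below 0.1 N and (x of tin_b_center in the frame of tray between -0.065 and 0.065 m and y of tin_b_center in the frame of tray between -0.135 and 0.135 m and height (world z) of tin_b_center between 0.045 and 0.062 m and angle between tin_b_center's own z axis and vertical below 0.08 rad and linear speed of tin_b below 0.03 m/s and contact force between tin_b and tray between 0.3 and 4.75 N and contact force between tin_b and the fingers below 0.1 N) and (x of tin_c_center in the frame of tray between -0.065 and 0.065 m and y of tin_c_center in the frame of tray between -0.135 and 0.135 m and height (world z) of tin_c_center between 0.045 and 0.062 m and angle between tin_c_center's own z axis and vertical below 0.08 rad and linear speed of tin_c below 0.03 m/s and contact force between tin_c and tray between 0.3 and 4.75 N and contact force between tin_c and the fingers below 0.1 N)) or (height (world z) of tin_b_center above 0.17 m and angle between tin_b_center's own z axis and vertical below 0.3 rad and contact force between tin_b and the fingers above 2 N and linear speed of tin_b below 0.05 m/s and contact force between tin_b and tin_a below 0.1 N and contact force between tin_b and tin_c below 0.1 N and contact force between tin_b and tray below 0.1 N and (x of tin_a_center in the frame of tray between -0.065 and 0.065 m and y of tin_a_center in the frame of tray between -0.135 and 0.135 m and height (world z) of tin_a_center between 0.045 and 0.062 m and angle between tin_a_center's own z axis and vertical below 0.08 rad and linear speed of tin_a below 0.03 m/s and contact force between tin_a and tray between 0.3 and 4.75 N and contact force between tin_a and the fingers below 0.1 N) and (x of tin_c_center in the frame of tray between -0.065 and 0.065 m and y of tin_c_center in the frame of tray between -0.135 and 0.135 m and height (world z) of tin_c_center between 0.045 and 0.062 m and angle between tin_c_center's own z axis and vertical below 0.08 rad and linear speed of tin_c below 0.03 m/s and contact force between tin_c and tray between 0.3 and 4.75 N and contact force between tin_c and the fingers below 0.1 N)) or (height (world z) of tin_c_center above 0.17 m and angle between tin_c_center's own z axis and vertical below 0.3 rad and contact force between tin_c and the fingers above 2 N and linear speed of tin_c below 0.05 m/s and contact force between tin_c and tin_a below 0.1 N and contact force between tin_c and tin_b below 0.1 N and contact force between tin_c and tray below 0.1 N and (x of tin_a_center in the frame of tray between -0.065 and 0.065 m and y of tin_a_center in the frame of tray between -0.135 and 0.135 m and height (world z) of tin_a_center between 0.045 and 0.062 m and angle between tin_a_center's own z axis and vertical below 0.08 rad and linear speed of tin_a below 0.03 m/s and contact force between tin_a and tray between 0.3 and 4.75 N and contact force between tin_a and the fingers below 0.1 N) and (x of tin_b_center in the frame of tray between -0.065 and 0.065 m and y of tin_b_center in the frame of tray between -0.135 and 0.135 m and height (world z) of tin_b_center between 0.045 and 0.062 m and angle between tin_b_center's own z axis and vertical below 0.08 rad and linear speed of tin_b below 0.03 m/s and contact force between tin_b and tray between 0.3 and 4.75 N and contact force between tin_b and the fingers below 0.1 N)))), for 0.2 s.
At the end, for the whole second after the job is handed in: The heaviest tin is held in the fingers, still, upright to 0.3 rad, centre over 0.17 m up, touching no tin or tray. The lighter two (each pressing on the tray with under 4.75 N) stand free and at rest on its floor, upright to 0.08 rad, within 65 mm (tray x) and 135 mm (tray y) of its centre (((height (world z) of tin_a_center above 0.17 m and angle between tin_a_center's own z axis and vertical below 0.3 rad and contact force between tin_a and the fingers above 2 N and linear speed of tin_a below 0.05 m/s and contact force between tin_a and tin_b below 0.1 N and contact force between tin_a and tin_c below 0.1 N and contact force between tin_a and tray below 0.1 N and (x of tin_b_center in the frame of tray between -0.065 and 0.065 m and y of tin_b_center in the frame of tray between -0.135 and 0.135 m and height (world z) of tin_b_center between 0.045 and 0.062 m and angle between tin_b_center's own z axis and vertical below 0.08 rad and linear speed of tin_b below 0.03 m/s and contact force between tin_b and tray between 0.3 and 4.75 N and contact force between tin_b and the fingers below 0.1 N) and (x of tin_c_center in the frame of tray between -0.065 and 0.065 m and y of tin_c_center in the frame of tray between -0.135 and 0.135 m and height (world z) of tin_c_center between 0.045 and 0.062 m and angle between tin_c_center's own z axis and vertical below 0.08 rad and linear speed of tin_c below 0.03 m/s and contact force between tin_c and tray between 0.3 and 4.75 N and contact force between tin_c and the fingers below 0.1 N)) or (height (world z) of tin_b_center above 0.17 m and angle between tin_b_center's own z axis and vertical below 0.3 rad and contact force between tin_b and the fingers above 2 N and linear speed of tin_b below 0.05 m/s and contact force between tin_b and tin_a below 0.1 N and contact force between tin_b and tin_c below 0.1 N and contact force between tin_b and tray below 0.1 N and (x of tin_a_center in the frame of tray between -0.065 and 0.065 m and y of tin_a_center in the frame of tray between -0.135 and 0.135 m and height (world z) of tin_a_center between 0.045 and 0.062 m and angle between tin_a_center's own z axis and vertical below 0.08 rad and linear speed of tin_a below 0.03 m/s and contact force between tin_a and tray between 0.3 and 4.75 N and contact force between tin_a and the fingers below 0.1 N) and (x of tin_c_center in the frame of tray between -0.065 and 0.065 m and y of tin_c_center in the frame of tray between -0.135 and 0.135 m and height (world z) of tin_c_center between 0.045 and 0.062 m and angle between tin_c_center's own z axis and vertical below 0.08 rad and linear speed of tin_c below 0.03 m/s and contact force between tin_c and tray between 0.3 and 4.75 N and contact force between tin_c and the fingers below 0.1 N)) or (height (world z) of tin_c_center above 0.17 m and angle between tin_c_center's own z axis and vertical below 0.3 rad and contact force between tin_c and the fingers above 2 N and linear speed of tin_c below 0.05 m/s and contact force between tin_c and tin_a below 0.1 N and contact force between tin_c and tin_b below 0.1 N and contact force between tin_c and tray below 0.1 N and (x of tin_a_center in the frame of tray between -0.065 and 0.065 m and y of tin_a_center in the frame of tray between -0.135 and 0.135 m and height (world z) of tin_a_center between 0.045 and 0.062 m and angle between tin_a_center's own z axis and vertical below 0.08 rad and linear speed of tin_a below 0.03 m/s and contact force between tin_a and tray between 0.3 and 4.75 N and contact force between tin_a and the fingers below 0.1 N) and (x of tin_b_center in the frame of tray between -0.065 and 0.065 m and y of tin_b_center in the frame of tray between -0.135 and 0.135 m and height (world z) of tin_b_center between 0.045 and 0.062 m and angle between tin_b_center's own z axis and vertical below 0.08 rad and linear speed of tin_b below 0.03 m/s and contact force between tin_b and tray between 0.3 and 4.75 N and contact force between tin_b and the fingers below 0.1 N)))); the arm keeps its last pose, push and grip.
It fails at once if a tin falls over (tilts more than 0.7 rad) (angle between any of tin_a_center, tin_b_center, tin_c_center's own z axis and vertical above 0.7 rad).
It fails at once if another thing on the shelf is moved by more than 30 mm (distance of any of herb_pot_rim, edging_spike, weeder, soil_scoop, jar from where it was at the start of the episode above 0.03 m).
It also fails if it takes over 72 s, if anything falls off the work surface, if the arm or the gripper's body presses on something with over 40 N, if the wrist force passes 120 N, or if a joint passes its speed limit or range.

## Working session

There is one attempt and no reset: what is moved stays moved. The work goes in short steps, Python scripts to look and compute and a tool call to move; the robot and the scene stay as the last step left them, time stands still between calls to the robot, and variables do not carry over. Pictures are saved under pics/ and viewed, at most 10 in all, crops included, and the job is handed in when it is done.

Besides the shell and the picture viewer there is one more tool, called after "Emit:" as name(argument=value, ...) on one line, values as JSON. apply_moves: Moves the arm, as the interface text tells. Its arguments: {"type":"object","properties":{"plan":{"type":"string"},"gripper":{"type":"number"}},"required":["plan"]}

```bash
mkdir -p pics; ls; python3 - <<'E'
from rig import bot,capture,camera_model
import cv2
for n in("side","top"):
    im=capture(n); cv2.imwrite(f"pics/{n}0.png",im[:,:,::-1]); print(n,camera_model(n))
s=bot.read_state(); print(s)
E
```

```text
pics
side {'vertical_fov': 55.84962674936094, 'cx': 316.62532835861236, 'cy': 234.88014159931666, 'dist': array([-0.07880399,  0.        ,  0.        ,  0.        ,  0.        ]), 'position': array([ 0.25129366, -0.46511869,  0.84835691]), 'rotation': array([[ 0.87541259, -0.37954123,  0.29933467],
       [-0.48302978, -0.66342114,  0.57144958],
       [-0.01830373, -0.64484172, -0.76409694]])}
top {'vertical_fov': 43.574900517774914, 'cx': 320.5519235459185, 'cy': 238.7302121028351, 'dist': array([0.0551032, 0.       , 0.       , 0.       , 0.       ]), 'position': array([0.24749299, 0.12408239, 1.45964775]), 'rotation': array([[-0.06473635, -0.97361053,  0.21884183],
       [-0.99789105,  0.06211393, -0.01884948],
       [ 0.00475893, -0.21960055, -0.97557827]])}
{'time_s': 0.1, 'joint_positions': array([ 5.52043804e+01,  3.02724418e+01,  8.21490298e+01, -3.97585387e-04,
        6.76910529e+01, -1.02277189e+01]), 'qvel': array([ 0.00791381, -0.14325694, -0.14370545, -0.01267063,  0.05549226,
       -0.07131817]), 'tau': array([-1.78913695e-05, -4.40987170e+01, -1.77151304e+01,  6.34819921e-02,
        5.33912040e-02, -3.15660850e-05]), 'position': array([0.25944973, 0.56787147, 0.22168243]), 'tcp_rot': array([[-9.09470089e-01,  4.15767858e-01, -1.11544180e-03],
       [ 4.15769214e-01,  9.09468717e-01, -1.61642220e-03],
       [ 3.42403028e-04, -1.93385400e-03, -9.99998071e-01]]), 'force': array([-0.09639095, -0.09956852,  0.05322105]), 'moment': array([ 0.01174341, -0.04548742,  0.03837866]), 'grasp_force': 0.0, 'opening': 0.9973666956753195}
```

View pics/side0.png

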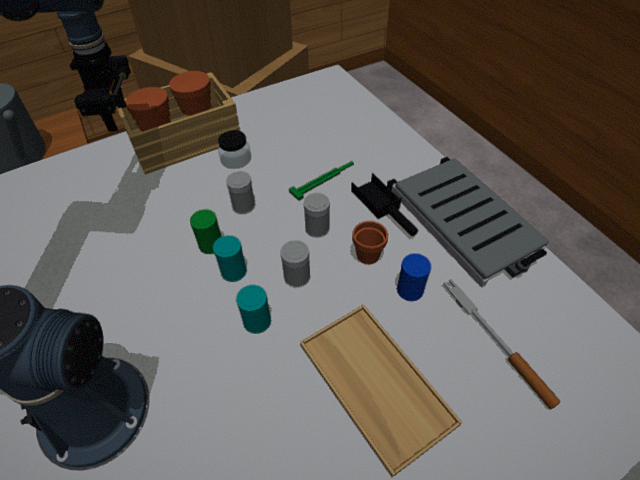

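View pics/top0.png

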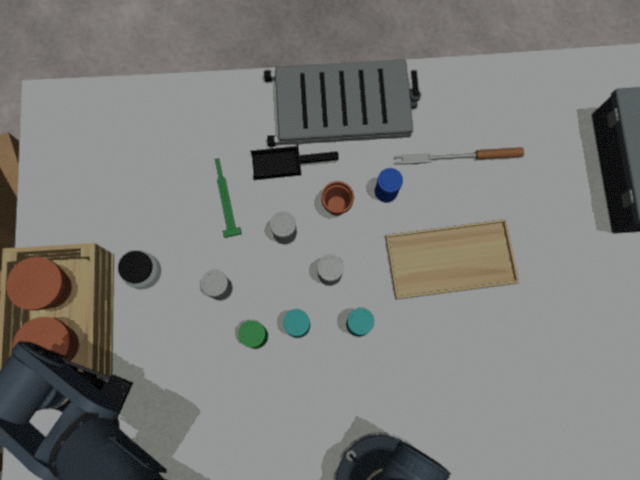

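The side view shows three grey tins at about (240,193), (317,215) and (295,264). In the top view they are at (215,285), (283,228) and (330,269), with the tray at about (452,260). The coloured tins are decoys.

```bash
cat > h.py <<'E'
import numpy as np,cv2
from rig import bot,capture,camera_model
def K(m):
    f=240/np.tan(np.radians(m["vertical_fov"]/2)); return np.array([[f,0,m["cx"]],[0,f,m["cy"]],[0,0,1.]])
def ray(name,px):
    m=camera_model(name); u=cv2.undistortPoints(np.array(px,float).reshape(-1,1,2),K(m),m["dist"]).reshape(-1,2)
    d=np.c_[u,np.ones(len(u))]@np.array(m["rotation"]).T; return np.array(m["position"]),d
def onz(name,px,z):
    p,d=ray(name,px); return p+d*((z-p[2])/d[:,2])[:,None]
def proj(name,P):
    m=camera_model(name); R=np.array(m["rotation"]).T; t=-R@np.array(m["position"])
    return cv2.projectPoints(np.array(P,float).reshape(-1,1,3),cv2.Rodrigues(R)[0],t,K(m),m["dist"])[0].reshape(-1,2)
E
python3 - <<'E'
from h import *
im=cv2.imread("pics/top0.png"); hsv=cv2.cvtColor(im,cv2.COLOR_BGR2HSV)
g=cv2.cvtColor(im,cv2.COLOR_BGR2GRAY)
for (x,y) in [(215,285),(283,228),(330,269)]:
    print(g[y-16:y+17:2,x].tolist(), g[y,x-16:x+17:2].tolist())
    c=cv2.resize(g[y-30:y+30,x-30:x+30],None,fx=4,fy=4,interpolation=cv2.INTER_CUBIC)
    h=cv2.HoughCircles(c,cv2.HOUGH_GRADIENT,1,200,param1=60,param2=12,minRadius=40,maxRadius=66)
    if h is not None:
        q=h[0,0]; px=(q[0]/4+x-30-.4,q[1]/4+y-30-.4); print(px,q[2]/4,onz("top",[px],.095),proj("side",onz("top",[px],.095)))
m=((hsv[:,:,0]>10)&(hsv[:,:,0]<30)&(hsv[:,:,1]>50)).astype(np.uint8); m[:,:380]=0; m[:200]=0; m[310:]=0; m[:,530:]=0
c=max(cv2.findContours(m,0,2)[0],key=cv2.contourArea); r=cv2.minAreaRect(c); b=cv2.boxPoints(r); print(r)
P=onz("top",b,.018); print(P,P.mean(0),np.linalg.norm(P-np.roll(P,-1,0),axis=1))
o=cv2.resize(im[195:350,190:400],None,fx=3.8,fy=3.8,interpolation=cv2.INTER_CUBIC); cv2.imwrite("pics/c1.png",o)
E
```

```text
[140, 134, 133, 134, 133, 133, 136, 134, 135, 135, 135, 133, 132, 115, 54, 97, 148] [139, 125, 128, 133, 133, 134, 133, 136, 135, 135, 136, 134, 135, 134, 76, 47, 71]
(np.float32(219.975), np.float32(287.725)) 12.125 [[0.45387903 0.33414482 0.095     ]] [[236.1508066  184.78639429]]
[136, 132, 136, 137, 134, 136, 134, 133, 134, 137, 134, 139, 98, 52, 47, 45, 110] [114, 115, 120, 134, 135, 136, 136, 136, 134, 136, 137, 130, 136, 136, 90, 144, 152]
(np.float32(284.225), np.float32(231.225)) 12.525 [[0.57693791 0.18120823 0.095     ]] [[310.83595722 205.96702938]]
[147, 135, 129, 136, 140, 141, 138, 139, 139, 137, 138, 137, 141, 135, 64, 49, 90] [116, 114, 131, 138, 142, 139, 136, 142, 139, 141, 140, 141, 139, 140, 142, 148, 149]
(np.float32(329.725), np.float32(267.225)) 12.975 [[0.48508395 0.08097309 0.095     ]] [[295.20035262 251.31723057]]
((451.5294189453125, 258.7225646972656), (64.68355560302734, 125.28932189941406), 82.47618103027344)
[[ 0.57049292 -0.06337884  0.018     ]
 [ 0.59240813 -0.37265567  0.018     ]
 [ 0.43247384 -0.37143611  0.018     ]
 [ 0.41145595 -0.06962059  0.018     ]] [ 0.50170771 -0.2192728   0.018     ] [0.31005231 0.15993894 0.30254646 0.15915941]
```

View pics/c1.png

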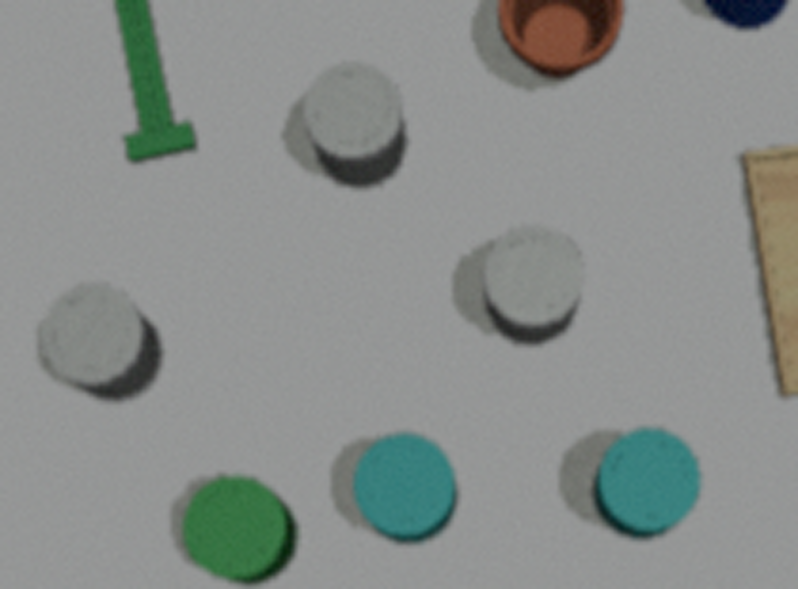

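The enlarged crop shows lid centres at crop (91,334), (354,109) and (533,276), which convert to top-view pixels (213.6,282.5), (282.8,223.3) and (329.9,267.3). I'll check these against the side view.

```bash
python3 - <<'E'
from h import *
T=onz("top",[(213.6,282.5),(282.8,223.3),(329.9,267.3)],.095); print("tins",T.round(4).tolist(),proj("side",T).round(1).tolist())
B=T.copy();B[:,2]=0;print("base side",proj("side",B).round(1).tolist())
print("green,teal,teal,blue",onz("top",[(252.3,332.8),(296.2,322.5),(360.2,320.9),(390,179)],.095).round(3).tolist())
print("pot",onz("top",[(337,196)],.08).round(3).tolist(),"jar",onz("top",[(136,267)],.075).round(3).tolist())
Q=np.array([[.57049,-.06338],[.59241,-.37266],[.43247,-.37144],[.41146,-.06962]])
print("tray side px",proj("side",np.c_[Q,np.full(4,.018)]).round(1).tolist())
print("tray corners from side",onz("side",[(362.5,307),(460,421),(394,474),(301.5,344)],.018).round(3).tolist())
im=cv2.imread("pics/side0.png"); cv2.imwrite("pics/c2.png",cv2.resize(im[160:300,210:350],None,fx=4.2,fy=4.2,interpolation=cv2.INTER_CUBIC))
E
```

```text
tins [[0.4668, 0.3483, 0.095], [0.5962, 0.1836, 0.095], [0.4849, 0.0806, 0.095]] [[238.9, 179.5], [317.7, 202.3], [295.2, 251.5]]
base side [[244.2, 206.3], [318.3, 229.2], [297.5, 277.2]]
green,teal,teal,blue [[0.347, 0.265, 0.095], [0.364, 0.165, 0.095], [0.358, 0.021, 0.095], [0.689, -0.077, 0.095]]
pot [[0.659, 0.051, 0.08]] jar [[0.518, 0.53, 0.075]]
tray side px [[364.0, 304.4], [467.3, 427.8], [393.0, 475.3], [298.9, 340.2]]
tray corners from side [[0.564, -0.067, 0.018], [0.589, -0.357, 0.018], [0.435, -0.371, 0.018], [0.412, -0.08, 0.018]]
```

View pics/c2.png

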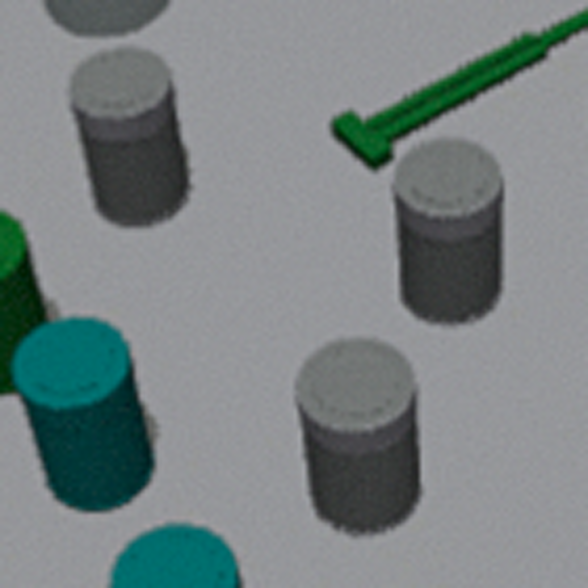

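Both views agree to about 2 mm. The tins are at L (0.467,0.348), M (0.596,0.184) and R (0.485,0.081), and the tray centre is at (0.500,-0.219). I'll go above L first.

Emit:
apply_moves(plan="-0.333 -0.728 0 0 0 0;-0.333 -0.728 0 0 0 0;-0.333 -0.728 0 0 0 0;-0.333 -0.728 0 0 0 0;-0.333 -0.728 0 0 0 0;-0.788 0.272 0 0 0 0;-0.788 0.272 0 0 0 0;-0.788 0.272 0 0 0 0;-0.788 0.272 0 0 0 0;-0.788 0.272 0 0 0 0", gripper=1)

```text
time_s: 0.93
position: [0.4688, 0.3474, 0.2223]
tcp_rot: [[-0.909, 0.416, -0.001], [0.416, 0.909, -0.0], [0.001, -0.0, -1.0]]
force: [-0.0, 0.8, 0.1]
opening: 0.999
grasp_force: 0.0
```

Emit:
apply_moves(plan="0 0 0 0 0 0;0 0 0 0 0 0;0 0 0 0 0 0")

```text
time_s: 1.18
position: [0.4662, 0.3477, 0.2217]
tcp_rot: [[-0.909, 0.416, -0.003], [0.416, 0.909, -0.001], [0.002, -0.002, -1.0]]
force: [-0.9, -0.4, -0.3]
opening: 1.002
grasp_force: 0.0
```

Emit:
apply_moves(plan="0 0 0.6 0 0 0;0 0 0.6 0 0 0;0 0 0.6 0 0 0;0 0 0.6 0 0 0;0 0 0.6 0 0 0;0 0 0.6 0 0 0;0 0 0 0 0 0;0 0 0 0 0 0")

```text
time_s: 1.85
position: [0.4644, 0.348, 0.0416]
tcp_rot: [[-0.91, 0.414, -0.005], [0.414, 0.91, -0.002], [0.003, -0.004, -1.0]]
force: [0.5, 0.4, 1.0]
opening: 0.996
grasp_force: 0.0
```

Emit:
apply_moves(plan="0 0 0 0 0 0;0 0 0 0 0 0;0 0 0 0 0 0;0 0 0 0 0 0;0 0 0 0 0 0;0 0 0 0 0 0;0 0 0 0 0 0;0 0 0 0 0 0", gripper=-1)

```text
time_s: 2.52
position: [0.4693, 0.3497, 0.0442]
tcp_rot: [[-0.909, 0.416, 0.005], [0.416, 0.909, 0.003], [-0.003, 0.005, -1.0]]
force: [0.4, 3.3, 6.2]
opening: 0.685
grasp_force: 30.0
```

Emit:
apply_moves(plan="0 0 -0.3 0 0 0;0 0 -0.5 0 0 0;0 0 -0.5 0 0 0;0 0 -0.5 0 0 0;0 0 -0.2 0 0 0;0 0 0 0 0 0;0 0 0 0 0 0;0 0 0 0 0 0;0 0 0 0 0 0;0 0 0 0 0 0")

```text
time_s: 3.35
position: [0.4662, 0.3477, 0.1408]
tcp_rot: [[-0.909, 0.416, -0.003], [0.416, 0.909, -0.002], [0.002, -0.003, -1.0]]
force: [0.4, -0.6, -3.5]
opening: 0.687
grasp_force: 30.0
```

Emit:
apply_moves(plan="0 0 0 0 0 0")

```text
time_s: 3.43
position: [0.4666, 0.3479, 0.1413]
tcp_rot: [[-0.909, 0.416, -0.002], [0.416, 0.909, -0.001], [0.001, -0.002, -1.0]]
force: [-0.1, -0.2, -3.3]
opening: 0.687
grasp_force: 30.0
```

Emit:
apply_moves(plan="0 0 0 0 0 0;0 0 0 0 0 0")

```text
time_s: 3.6
position: [0.4671, 0.3482, 0.1421]
tcp_rot: [[-0.909, 0.416, -0.001], [0.416, 0.909, -0.0], [0.0, -0.001, -1.0]]
force: [-0.6, -0.6, -3.8]
opening: 0.686
grasp_force: 30.0
```

Emit:
apply_moves(plan="0 0 0 0 0 0;0 0 0 0 0 0")

```text
time_s: 3.77
position: [0.4672, 0.3483, 0.1425]
tcp_rot: [[-0.909, 0.416, -0.0], [0.416, 0.909, -0.0], [0.0, -0.0, -1.0]]
force: [-0.0, -1.0, -4.0]
opening: 0.685
grasp_force: 30.0
```

L weighs about 3.7 N (roughly 375 g). That is ambiguous until the others are felt, so I'll put it back and weigh the next.

Emit:
apply_moves(plan="0 0 0.4 0 0 0;0 0 0.5 0 0 0;0 0 0.5 0 0 0;0 0 0.3 0 0 0;0 0 0.2 0 0 0;0 0 0.08 0 0 0;0 0 0 0 0 0;0 0 0 0 0 0;0 0 0.02 0 0 0;0 0 0 0 0 0")

```text
time_s: 4.6
position: [0.4682, 0.3487, 0.0441]
tcp_rot: [[-0.91, 0.416, 0.002], [0.416, 0.91, 0.001], [-0.002, 0.002, -1.0]]
force: [-0.5, -0.4, 4.2]
opening: 0.685
grasp_force: 30.0
```

Emit:
apply_moves(plan="0 0 0 0 0 0;0 0 0 0 0 0;0 0 0 0 0 0;0 0 0 0 0 0;0 0 0 0 0 0;0 0 0 0 0 0", gripper=1)

```text
time_s: 5.1
position: [0.4672, 0.3482, 0.0424]
tcp_rot: [[-0.909, 0.416, -0.0], [0.416, 0.909, -0.0], [0.0, -0.0, -1.0]]
force: [0.4, -0.0, -0.1]
opening: 0.983
grasp_force: 0.0
```

Emit:
apply_moves(plan="0 0 -0.3 0 0 0;0 0 -0.6 0 0 0;0 0 -0.6 0 0 0;0 0 -0.6 0 0 0;0 0 -0.6 0 0 0;0 0 -0.3 0 0 0;0 0 0 0 0 0")

```text
time_s: 5.68
position: [0.4696, 0.3495, 0.1967]
tcp_rot: [[-0.91, 0.416, 0.008], [0.416, 0.91, 0.004], [-0.006, 0.007, -1.0]]
force: [0.8, 0.2, -0.6]
opening: 1.002
grasp_force: 0.0
```

Emit:
apply_moves(plan="-0.618 -0.318 0 0 0 0;-0.618 -0.318 0 0 0 0;-0.618 -0.318 0 0 0 0;-0.618 -0.318 0 0 0 0;-0.618 -0.318 0 0 0 0;-0.62 -0.32 0 0 0 0;0 0 0 0 0 0;0 0 0 0 0 0;0 0 0 0 0 0;0 0 0 0 0 0")

```text
time_s: 6.52
position: [0.5947, 0.1851, 0.1915]
tcp_rot: [[-0.91, 0.415, -0.003], [0.415, 0.91, 0.0], [0.002, -0.001, -1.0]]
force: [0.2, 1.4, -0.5]
opening: 0.998
grasp_force: 0.0
```

Emit:
apply_moves(plan="0 0 0.5 0 0 0;0 0 0.6 0 0 0;0 0 0.6 0 0 0;0 0 0.6 0 0 0;0 0 0.4 0 0 0;0 0 0.3 0 0 0;0 0 0 0 0 0;0 0 0 0 0 0;0 0 0 0 0 0")

```text
time_s: 7.27
position: [0.5965, 0.1852, 0.0435]
tcp_rot: [[-0.91, 0.415, 0.001], [0.415, 0.91, 0.0], [-0.001, 0.001, -1.0]]
force: [-0.4, 0.5, 0.6]
opening: 1.0
grasp_force: 0.0
```

Emit:
apply_moves(plan="0 0 0 0 0 0;0 0 0 0 0 0;0 0 0 0 0 0;0 0 0 0 0 0;0 0 0 0 0 0;0 0 0 0 0 0;0 0 0 0 0 0;0 0 0 0 0 0", gripper=-1)

```text
time_s: 7.93
position: [0.5974, 0.1848, 0.0434]
tcp_rot: [[-0.909, 0.416, 0.003], [0.416, 0.909, 0.001], [-0.002, 0.002, -1.0]]
force: [1.0, 3.3, 4.9]
opening: 0.681
grasp_force: 30.0
```

Emit:
apply_moves(plan="0 0 -0.3 0 0 0;0 0 -0.5 0 0 0;0 0 -0.5 0 0 0;0 0 -0.5 0 0 0;0 0 -0.2 0 0 0;0 0 0 0 0 0;0 0 0 0 0 0;0 0 0 0 0 0;0 0 0 0 0 0;0 0 0 0 0 0")

```text
time_s: 8.77
position: [0.5951, 0.184, 0.1407]
tcp_rot: [[-0.909, 0.416, -0.004], [0.416, 0.909, -0.001], [0.003, -0.002, -1.0]]
force: [1.3, 0.1, -3.5]
opening: 0.683
grasp_force: 30.0
```

Emit:
apply_moves(plan="0 0 0 0 0 0;0 0 0 0 0 0")

```text
time_s: 8.93
position: [0.5959, 0.1841, 0.1417]
tcp_rot: [[-0.909, 0.416, -0.001], [0.416, 0.909, -0.0], [0.001, -0.001, -1.0]]
force: [-0.1, -0.3, -1.9]
opening: 0.681
grasp_force: 30.0
```

Emit:
apply_moves(plan="0 0 0 0 0 0;0 0 0 0 0 0")

```text
time_s: 9.1
position: [0.5962, 0.1842, 0.1424]
tcp_rot: [[-0.909, 0.416, -0.0], [0.416, 0.909, -0.0], [0.0, -0.0, -1.0]]
force: [1.4, -0.2, -2.4]
opening: 0.686
grasp_force: 30.0
```

Emit:
apply_moves(plan="0 0 0 0 0 0;0 0 0 0 0 0")

```text
time_s: 9.27
position: [0.5963, 0.1842, 0.1426]
tcp_rot: [[-0.909, 0.416, 0.0], [0.416, 0.909, -0.0], [-0.0, 0.0, -1.0]]
force: [-0.6, 0.5, -3.0]
opening: 0.686
grasp_force: 30.0
```

Emit:
apply_moves(plan="0 0 0 0 0 0")

```text
time_s: 9.35
position: [0.5963, 0.1842, 0.1426]
tcp_rot: [[-0.909, 0.416, 0.0], [0.416, 0.909, 0.0], [-0.0, 0.0, -1.0]]
force: [-0.3, -0.1, -2.3]
opening: 0.68
grasp_force: 30.0
```

Emit:
apply_moves(plan="0 0 0 0 0 0")

```text
time_s: 9.43
position: [0.5963, 0.1842, 0.1426]
tcp_rot: [[-0.909, 0.416, 0.0], [0.416, 0.909, -0.0], [-0.0, 0.0, -1.0]]
force: [-2.0, -1.0, -2.8]
opening: 0.685
grasp_force: 30.0
```

Emit:
apply_moves(plan="0 0 0 0 0 0")

```text
time_s: 9.52
position: [0.5962, 0.1842, 0.1426]
tcp_rot: [[-0.909, 0.416, 0.0], [0.416, 0.909, -0.0], [-0.0, 0.0, -1.0]]
force: [0.3, -1.5, -2.4]
opening: 0.684
grasp_force: 30.0
```

Emit:
apply_moves(plan="0 0 0 0 0 0")

```text
time_s: 9.6
position: [0.5962, 0.1842, 0.1426]
tcp_rot: [[-0.909, 0.416, 0.0], [0.416, 0.909, -0.0], [-0.0, 0.0, -1.0]]
force: [0.2, 0.0, -2.9]
opening: 0.684
grasp_force: 30.0
```

Emit:
apply_moves(plan="0 0 0 0 0 0")

```text
time_s: 9.68
position: [0.5962, 0.1842, 0.1426]
tcp_rot: [[-0.909, 0.416, 0.0], [0.416, 0.909, -0.0], [-0.0, 0.0, -1.0]]
force: [0.5, 0.3, -4.1]
opening: 0.684
grasp_force: 30.0
```

Emit:
apply_moves(plan="0 0 0 0 0 0")

```text
time_s: 9.77
position: [0.5962, 0.1842, 0.1426]
tcp_rot: [[-0.909, 0.416, 0.0], [0.416, 0.909, -0.0], [-0.0, -0.0, -1.0]]
force: [0.2, 0.2, -2.2]
opening: 0.683
grasp_force: 30.0
```

M is about 2.7 N, clearly lighter than L, so it goes in the tray's far slot.

Emit:
apply_moves(plan="0 0 -0.4 0 0 0;0 0 -0.4 0 0 0;-0.14 -0.579 0 0 0 0;-0.14 -0.579 0 0 0 0;-0.14 -0.579 0 0 0 0;-0.14 -0.579 0 0 0 0;-0.14 -0.579 0 0 0 0;-0.14 -0.579 0 0 0 0;-0.14 -0.579 0 0 0 0;-0.14 -0.579 0 0 0 0")

```text
time_s: 10.6
position: [0.5505, -0.051, 0.1828]
tcp_rot: [[-0.91, 0.416, 0.0], [0.416, 0.91, -0.0], [-0.0, 0.0, -1.0]]
force: [0.4, -0.4, -3.3]
opening: 0.686
grasp_force: 30.0
```

Emit:
apply_moves(plan="-0.14 -0.579 0 0 0 0;-0.14 -0.579 0 0 0 0;-0.14 -0.579 0 0 0 0;-0.14 -0.579 0 0 0 0;-0.14 -0.579 0 0 0 0;-0.14 -0.579 0 0 0 0;-0.14 -0.579 0 0 0 0;-0.14 -0.579 0 0 0 0;0 0 0 0 0 0;0 0 0 0 0 0")

```text
time_s: 11.43
position: [0.5052, -0.2854, 0.1826]
tcp_rot: [[-0.908, 0.419, 0.001], [0.419, 0.908, -0.0], [-0.001, 0.0, -1.0]]
force: [-0.7, 0.6, -2.5]
opening: 0.689
grasp_force: 30.0
```

Emit:
apply_moves(plan="0 0 0 0 0 0;0 0 0 0 0 0;0 0 0 0 0 0;0 0 0 0 0 0")

```text
time_s: 11.77
position: [0.5057, -0.2824, 0.1826]
tcp_rot: [[-0.91, 0.414, -0.0], [0.414, 0.91, 0.0], [0.0, 0.0, -1.0]]
force: [-1.0, 0.4, -3.0]
opening: 0.682
grasp_force: 30.0
```

```bash
python3 - <<'E'
from h import *
s=bot.read_state();print(s["position"],s["joint_positions"])
cv2.imwrite("pics/s1.png",capture("side")[:,:,::-1])
E
```

```text
[ 0.50570226 -0.28238     0.18257106] [-4.02303749e+01  2.95218355e+01  9.11240782e+01  6.55344510e-03
  5.93753920e+01 -1.05761113e+02]
```

View pics/s1.png

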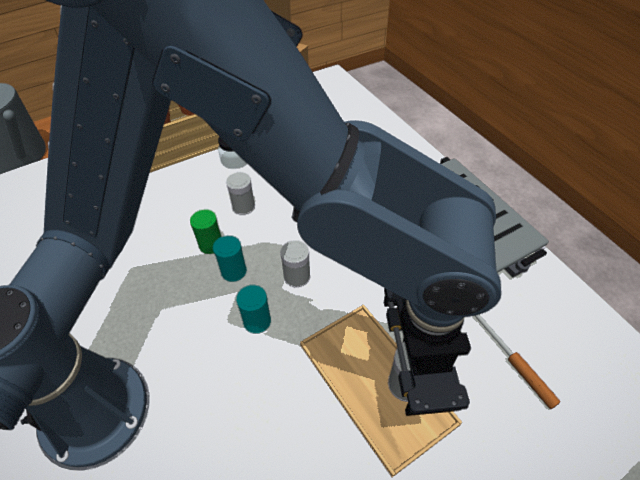

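The gripper with M is over the far half of the tray, around (430,390), and the other tins are upright. Lowering.

Emit:
apply_moves(plan="0 0 0.4 0 0 0;0 0 0.5 0 0 0;0 0 0.5 0 0 0;0 0 0.4 0 0 0;0 0 0.4 0 0 0;0 0 0.2 0 0 0;0 0 0.15 0 0 0;0 0 0 0 0 0;0 0 0 0 0 0;0 0 0.06 0 0 0")

```text
time_s: 12.65
position: [0.5067, -0.2844, 0.0535]
tcp_rot: [[-0.91, 0.416, 0.003], [0.416, 0.91, -0.002], [-0.003, -0.001, -1.0]]
force: [-0.2, 0.4, -2.3]
opening: 0.683
grasp_force: 30.0
```

Emit:
apply_moves(plan="0 0 0.03 0 0 0;0 0 0.02 0 0 0;0 0 0 0 0 0;0 0 0 0 0 0;0 0 0 0 0 0")

```text
time_s: 13.07
position: [0.5056, -0.2837, 0.0498]
tcp_rot: [[-0.909, 0.416, 0.0], [0.416, 0.909, -0.0], [-0.0, -0.0, -1.0]]
force: [0.3, 0.2, -2.7]
opening: 0.684
grasp_force: 30.0
```

Emit:
apply_moves(plan="0 0 0.02 0 0 0;0 0 0.01 0 0 0;0 0 0 0 0 0;0 0 0 0 0 0;0 0 0 0 0 0")

```text
time_s: 13.48
position: [0.5057, -0.2838, 0.0493]
tcp_rot: [[-0.909, 0.416, 0.001], [0.416, 0.909, -0.001], [-0.001, -0.0, -1.0]]
force: [-1.3, 0.7, 4.8]
opening: 0.688
grasp_force: 30.0
```

Emit:
apply_moves(plan="0 0 0 0 0 0;0 0 0 0 0 0;0 0 0 0 0 0;0 0 0 0 0 0;0 0 0 0 0 0;0 0 0 0 0 0", gripper=1)

```text
time_s: 13.98
position: [0.5055, -0.2836, 0.0479]
tcp_rot: [[-0.909, 0.416, -0.0], [0.416, 0.909, 0.0], [0.0, 0.0, -1.0]]
force: [-0.0, 0.5, -0.5]
opening: 0.984
grasp_force: 0.0
```

Emit:
apply_moves(plan="0 0 -0.3 0 0 0;0 0 -0.6 0 0 0;0 0 -0.6 0 0 0;0 0 -0.6 0 0 0;0 0 -0.6 0 0 0;0 0 -0.3 0 0 0;0 0 0 0 0 0")

```text
time_s: 14.57
position: [0.5076, -0.2853, 0.2022]
tcp_rot: [[-0.91, 0.416, 0.007], [0.416, 0.91, -0.006], [-0.009, -0.002, -1.0]]
force: [0.4, -0.5, -0.1]
opening: 1.006
grasp_force: 0.0
```

Emit:
apply_moves(plan="0.34 0.646 0 0 0 0;0.34 0.646 0 0 0 0;0.34 0.646 0 0 0 0;0.34 0.646 0 0 0 0;0.34 0.646 0 0 0 0;0.34 0.646 0 0 0 0;0.34 0.646 0 0 0 0;0.34 0.646 0 0 0 0;0.34 0.646 0 0 0 0;0.34 0.646 0 0 0 0")

```text
time_s: 15.4
position: [0.4839, 0.0826, 0.1968]
tcp_rot: [[-0.909, 0.416, -0.003], [0.416, 0.909, 0.0], [0.002, -0.001, -1.0]]
force: [0.1, -0.6, -1.0]
opening: 0.998
grasp_force: 0.0
```

Emit:
apply_moves(plan="0 0 0 0 0 0;0 0 0 0 0 0;0 0 0 0 0 0;0 0 0 0 0 0;0 0 0 0 0 0")

```text
time_s: 15.82
position: [0.4854, 0.0795, 0.1977]
tcp_rot: [[-0.909, 0.418, -0.0], [0.418, 0.909, -0.0], [0.0, -0.0, -1.0]]
force: [0.5, -0.4, -0.5]
opening: 1.0
grasp_force: 0.0
```

Emit:
apply_moves(plan="0 0 0.5 0 0 0;0 0 0.6 0 0 0;0 0 0.6 0 0 0;0 0 0.6 0 0 0;0 0 0.5 0 0 0;0 0 0.3 0 0 0;0 0 0 0 0 0;0 0 0 0 0 0;0 0 0 0 0 0")

```text
time_s: 16.57
position: [0.486, 0.0801, 0.0437]
tcp_rot: [[-0.909, 0.417, 0.001], [0.417, 0.909, -0.0], [-0.001, 0.0, -1.0]]
force: [0.8, 0.7, -0.8]
opening: 1.001
grasp_force: 0.0
```

Emit:
apply_moves(plan="0 0 0 0 0 0;0 0 0 0 0 0;0 0 0 0 0 0;0 0 0 0 0 0;0 0 0 0 0 0;0 0 0 0 0 0;0 0 0 0 0 0;0 0 0 0 0 0", gripper=-1)

```text
time_s: 17.23
position: [0.4867, 0.0816, 0.0438]
tcp_rot: [[-0.909, 0.416, 0.004], [0.416, 0.909, 0.001], [-0.003, 0.002, -1.0]]
force: [1.7, 5.6, 3.6]
opening: 0.683
grasp_force: 30.0
```

Emit:
apply_moves(plan="0 0 -0.3 0 0 0;0 0 -0.5 0 0 0;0 0 -0.5 0 0 0;0 0 -0.5 0 0 0;0 0 -0.2 0 0 0;0 0 0 0 0 0;0 0 0 0 0 0;0 0 0 0 0 0;0 0 0 0 0 0;0 0 0 0 0 0")

```text
time_s: 18.07
position: [0.4841, 0.0808, 0.1416]
tcp_rot: [[-0.909, 0.416, -0.003], [0.416, 0.909, 0.0], [0.003, -0.001, -1.0]]
force: [-0.2, -0.1, -6.7]
opening: 0.682
grasp_force: 30.0
```

Emit:
apply_moves(plan="0 0 0 0 0 0;0 0 0 0 0 0")

```text
time_s: 18.23
position: [0.4849, 0.0808, 0.1424]
tcp_rot: [[-0.909, 0.416, -0.001], [0.416, 0.909, 0.0], [0.001, -0.001, -1.0]]
force: [0.3, 0.3, -6.5]
opening: 0.684
grasp_force: 30.0
```

Emit:
apply_moves(plan="0 0 0 0 0 0")

```text
time_s: 18.32
position: [0.485, 0.0808, 0.1427]
tcp_rot: [[-0.909, 0.416, -0.001], [0.416, 0.909, 0.0], [0.001, -0.0, -1.0]]
force: [0.2, -0.2, -6.8]
opening: 0.681
grasp_force: 30.0
```

Emit:
apply_moves(plan="0 0 0 0 0 0")

```text
time_s: 18.4
position: [0.4851, 0.0808, 0.1429]
tcp_rot: [[-0.909, 0.416, -0.0], [0.416, 0.909, 0.0], [0.0, -0.0, -1.0]]
force: [-0.1, -0.1, -5.6]
opening: 0.685
grasp_force: 30.0
```

Emit:
apply_moves(plan="0 0 0 0 0 0")

```text
time_s: 18.48
position: [0.4852, 0.0808, 0.143]
tcp_rot: [[-0.909, 0.416, -0.0], [0.416, 0.909, -0.0], [0.0, -0.0, -1.0]]
force: [0.0, -0.6, -7.2]
opening: 0.681
grasp_force: 30.0
```

Emit:
apply_moves(plan="0 0 0 0 0 0")

```text
time_s: 18.57
position: [0.4852, 0.0808, 0.1431]
tcp_rot: [[-0.909, 0.416, 0.0], [0.416, 0.909, -0.0], [-0.0, -0.0, -1.0]]
force: [0.6, 1.3, -7.0]
opening: 0.684
grasp_force: 30.0
```

Emit:
apply_moves(plan="0 0 0 0 0 0")

```text
time_s: 18.65
position: [0.4852, 0.0809, 0.1431]
tcp_rot: [[-0.909, 0.416, 0.0], [0.416, 0.909, -0.0], [-0.0, 0.0, -1.0]]
force: [-0.8, -0.7, -6.5]
opening: 0.684
grasp_force: 30.0
```

R is about 6.6 N, the heaviest. I'll set it back and fetch L.

Emit:
apply_moves(plan="0 0 0.4 0 0 0;0 0 0.5 0 0 0;0 0 0.5 0 0 0;0 0 0.3 0 0 0;0 0 0.2 0 0 0;0 0 0.06 0 0 0;0 0 0 0 0 0;0 0 0 0 0 0;0 0 0.03 0 0 0;0 0 0.02 0 0 0")

```text
time_s: 19.48
position: [0.4864, 0.0808, 0.0437]
tcp_rot: [[-0.909, 0.416, 0.003], [0.416, 0.909, -0.0], [-0.003, 0.001, -1.0]]
force: [-1.5, 1.4, 12.8]
opening: 0.686
grasp_force: 30.0
```

Emit:
apply_moves(plan="0 0 0 0 0 0;0 0 0 0 0 0;0 0 0 0 0 0")

```text
time_s: 19.73
position: [0.4863, 0.0809, 0.0438]
tcp_rot: [[-0.91, 0.416, 0.003], [0.416, 0.91, -0.0], [-0.003, 0.001, -1.0]]
force: [-0.5, 0.7, 7.3]
opening: 0.682
grasp_force: 30.0
```

Emit:
apply_moves(plan="0 0 0 0 0 0;0 0 0 0 0 0;0 0 0 0 0 0;0 0 0 0 0 0;0 0 0 0 0 0;0 0 0 0 0 0", gripper=1)

```text
time_s: 20.23
position: [0.4851, 0.0808, 0.0424]
tcp_rot: [[-0.909, 0.416, -0.0], [0.416, 0.909, 0.0], [0.0, -0.0, -1.0]]
force: [-0.3, -0.3, 0.7]
opening: 0.98
grasp_force: 0.0
```

Emit:
apply_moves(plan="0 0 -0.3 0 0 0;0 0 -0.6 0 0 0;0 0 -0.6 0 0 0;0 0 -0.6 0 0 0;0 0 -0.6 0 0 0;0 0 -0.3 0 0 0;0 0 0 0 0 0")

```text
time_s: 20.82
position: [0.4876, 0.0808, 0.196]
tcp_rot: [[-0.91, 0.416, 0.008], [0.416, 0.91, -0.0], [-0.008, 0.003, -1.0]]
force: [1.1, -1.2, -0.3]
opening: 0.999
grasp_force: 0.0
```

Emit:
apply_moves(plan="0.319 0.589 0 0 0 0;0.319 0.589 0 0 0 0;0.319 0.589 0 0 0 0;0.319 0.589 0 0 0 0;0.319 0.589 0 0 0 0;0.319 0.589 0 0 0 0;0.319 0.589 0 0 0 0;0.319 0.589 0 0 0 0;0 0 0 0 0 0;0 0 0 0 0 0")

```text
time_s: 21.65
position: [0.4658, 0.3492, 0.1907]
tcp_rot: [[-0.911, 0.413, -0.002], [0.413, 0.911, -0.001], [0.002, -0.002, -1.0]]
force: [-0.6, -0.6, -0.5]
opening: 1.0
grasp_force: 0.0
```

Emit:
apply_moves(plan="0 0 0 0 0 0;0 0 0 0 0 0;0 0 0 0 0 0")

```text
time_s: 21.9
position: [0.4671, 0.3467, 0.1921]
tcp_rot: [[-0.909, 0.417, -0.001], [0.417, 0.909, -0.001], [0.001, -0.001, -1.0]]
force: [0.1, 0.4, -0.2]
opening: 0.998
grasp_force: 0.0
```

```bash
python3 - <<'E'
from h import *
cv2.imwrite("pics/t2.png",capture("top")[:,:,::-1])
E
```

```text
(no output)
```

View pics/t2.png

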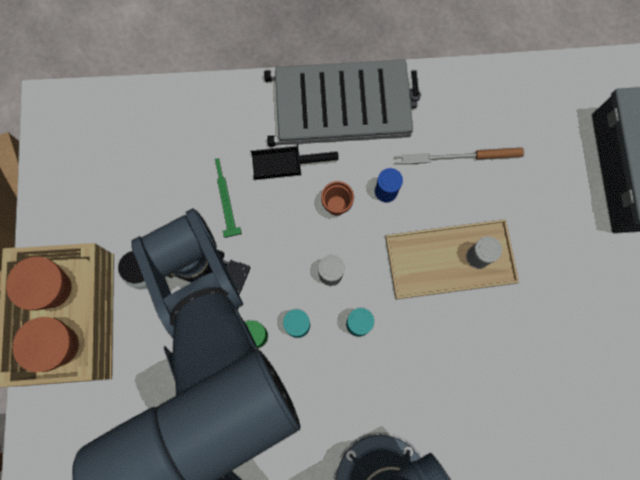

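M stands upright in the tray at (487,250), R stands at (330,269), and the bystanders haven't moved. Now picking L.

Emit:
apply_moves(plan="0 0 0.5 0 0 0;0 0 0.6 0 0 0;0 0 0.6 0 0 0;0 0 0.6 0 0 0;0 0 0.4 0 0 0;0 0 0.28 0 0 0;0 0 0 0 0 0;0 0 0 0 0 0;0 0 0 0 0 0")

```text
time_s: 22.7
position: [0.468, 0.348, 0.0445]
tcp_rot: [[-0.909, 0.417, 0.002], [0.417, 0.909, 0.001], [-0.001, 0.001, -1.0]]
force: [-0.1, -0.0, -0.3]
opening: 1.005
grasp_force: 0.0
```

Emit:
apply_moves(plan="0 0 0 0 0 0;0 0 0 0 0 0;0 0 0 0 0 0;0 0 0 0 0 0;0 0 0 0 0 0;0 0 0 0 0 0;0 0 0 0 0 0;0 0 0 0 0 0", gripper=-1)

```text
time_s: 23.37
position: [0.4676, 0.3487, 0.044]
tcp_rot: [[-0.909, 0.416, 0.001], [0.416, 0.909, 0.001], [-0.001, 0.001, -1.0]]
force: [0.5, 1.0, 4.4]
opening: 0.683
grasp_force: 30.0
```

Emit:
apply_moves(plan="0 0 -0.3 0 0 0;0 0 -0.5 0 0 0;0 0 -0.6 0 0 0;0 0 -0.6 0 0 0;0 0 -0.6 0 0 0;0 0 -0.4 0 0 0;0 0 0 0 0 0;0 0 0 0 0 0;0 0 0 0 0 0;0 0 0 0 0 0")

```text
time_s: 24.2
position: [0.4654, 0.3472, 0.1909]
tcp_rot: [[-0.909, 0.416, -0.005], [0.416, 0.909, -0.003], [0.004, -0.004, -1.0]]
force: [-1.1, -0.4, -3.2]
opening: 0.684
grasp_force: 30.0
```

Emit:
apply_moves(plan="0 0 0 0 0 0")

```text
time_s: 24.28
position: [0.4658, 0.3475, 0.1913]
tcp_rot: [[-0.909, 0.416, -0.004], [0.416, 0.909, -0.002], [0.003, -0.004, -1.0]]
force: [-0.8, -0.7, -2.5]
opening: 0.683
grasp_force: 30.0
```

Emit:
apply_moves(plan="-0.294 -0.556 0 0 0 0;-0.294 -0.556 0 0 0 0;-0.294 -0.556 0 0 0 0;-0.294 -0.556 0 0 0 0;-0.294 -0.556 0 0 0 0;-0.294 -0.556 0 0 0 0;-0.294 -0.556 0 0 0 0;-0.294 -0.556 0 0 0 0;-0.294 -0.556 0 0 0 0;-0.294 -0.556 0 0 0 0")

```text
time_s: 25.12
position: [0.4846, 0.0328, 0.1926]
tcp_rot: [[-0.909, 0.416, -0.002], [0.416, 0.909, 0.0], [0.002, -0.001, -1.0]]
force: [-0.0, -0.3, -2.8]
opening: 0.688
grasp_force: 30.0
```

Emit:
apply_moves(plan="-0.294 -0.556 0 0 0 0;-0.294 -0.556 0 0 0 0;-0.294 -0.556 0 0 0 0;-0.294 -0.556 0 0 0 0;-0.294 -0.556 0 0 0 0;-0.294 -0.556 0 0 0 0;0 0 0 0 0 0;0 0 0 0 0 0;0 0 0 0 0 0;0 0 0 0 0 0")

```text
time_s: 25.95
position: [0.4952, -0.1529, 0.1928]
tcp_rot: [[-0.91, 0.415, -0.002], [0.415, 0.91, 0.002], [0.003, 0.001, -1.0]]
force: [1.1, -0.6, -4.0]
opening: 0.685
grasp_force: 30.0
```

Emit:
apply_moves(plan="0 0 0 0 0 0;0 0 0 0 0 0;0 0 0 0 0 0")

```text
time_s: 26.2
position: [0.496, -0.1533, 0.1936]
tcp_rot: [[-0.91, 0.415, -0.0], [0.415, 0.91, 0.0], [0.0, 0.0, -1.0]]
force: [-0.1, 0.7, -3.1]
opening: 0.687
grasp_force: 30.0
```

Emit:
apply_moves(plan="0 0 0.4 0 0 0;0 0 0.5 0 0 0;0 0 0.5 0 0 0;0 0 0.5 0 0 0;0 0 0.4 0 0 0;0 0 0.3 0 0 0;0 0 0.15 0 0 0;0 0 0 0 0 0;0 0 0 0 0 0;0 0 0.06 0 0 0")

```text
time_s: 27.03
position: [0.4973, -0.1547, 0.0543]
tcp_rot: [[-0.91, 0.415, 0.003], [0.415, 0.91, -0.002], [-0.003, -0.0, -1.0]]
force: [-0.5, 0.2, -3.7]
opening: 0.682
grasp_force: 30.0
```

Emit:
apply_moves(plan="0 0 0.03 0 0 0;0 0 0.02 0 0 0;0 0 0.02 0 0 0;0 0 0 0 0 0;0 0 0 0 0 0;0 0 0 0 0 0")

```text
time_s: 27.53
position: [0.4964, -0.1544, 0.05]
tcp_rot: [[-0.909, 0.416, 0.001], [0.416, 0.909, -0.001], [-0.001, -0.0, -1.0]]
force: [1.0, 0.8, 0.0]
opening: 0.687
grasp_force: 30.0
```

Emit:
apply_moves(plan="0 0 0.01 0 0 0;0 0 0 0 0 0;0 0 0 0 0 0;0 0 0 0 0 0")

```text
time_s: 27.87
position: [0.4965, -0.1543, 0.05]
tcp_rot: [[-0.909, 0.416, 0.001], [0.416, 0.909, -0.001], [-0.001, -0.0, -1.0]]
force: [-0.8, 0.4, 4.9]
opening: 0.682
grasp_force: 30.0
```

Emit:
apply_moves(plan="0 0 0 0 0 0;0 0 0 0 0 0;0 0 0 0 0 0;0 0 0 0 0 0;0 0 0 0 0 0;0 0 0 0 0 0", gripper=1)

```text
time_s: 28.37
position: [0.496, -0.1542, 0.0489]
tcp_rot: [[-0.909, 0.416, -0.0], [0.416, 0.909, 0.0], [0.0, -0.0, -1.0]]
force: [0.2, 0.8, -0.8]
opening: 0.981
grasp_force: 0.0
```

Emit:
apply_moves(plan="0 0 -0.3 0 0 0;0 0 -0.6 0 0 0;0 0 -0.6 0 0 0;0 0 -0.6 0 0 0;0 0 -0.6 0 0 0;0 0 -0.3 0 0 0;0 0 0 0 0 0;0 0 0 0 0 0;0 0 0 0 0 0;0 0 0 0 0 0")

```text
time_s: 29.2
position: [0.495, -0.1536, 0.1974]
tcp_rot: [[-0.909, 0.416, -0.003], [0.416, 0.909, 0.002], [0.004, 0.0, -1.0]]
force: [0.6, -0.8, 1.4]
opening: 0.998
grasp_force: 0.0
```

Emit:
apply_moves(plan="0.307 0.598 0 0 0 0;0.307 0.598 0 0 0 0;0.307 0.598 0 0 0 0;0.307 0.598 0 0 0 0;0.307 0.598 0 0 0 0;0.307 0.598 0 0 0 0;0.307 0.598 0 0 0 0;0 0 0 0 0 0;0 0 0 0 0 0;0 0 0 0 0 0")

```text
time_s: 30.03
position: [0.4849, 0.0807, 0.198]
tcp_rot: [[-0.91, 0.415, -0.002], [0.415, 0.91, -0.0], [0.002, -0.001, -1.0]]
force: [-0.1, -0.7, 0.2]
opening: 1.001
grasp_force: 0.0
```

Emit:
apply_moves(plan="0 0 0 0 0 0;0 0 0 0 0 0;0 0 0 0 0 0")

```text
time_s: 30.28
position: [0.4855, 0.0797, 0.1989]
tcp_rot: [[-0.909, 0.418, -0.0], [0.418, 0.909, -0.0], [0.0, -0.0, -1.0]]
force: [-0.1, 0.2, 0.4]
opening: 1.002
grasp_force: 0.0
```

```bash
python3 - <<'E'
from h import *
cv2.imwrite("pics/t3.png",capture("top")[:,:,::-1])
E
```

```text
(no output)
```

View pics/t3.png

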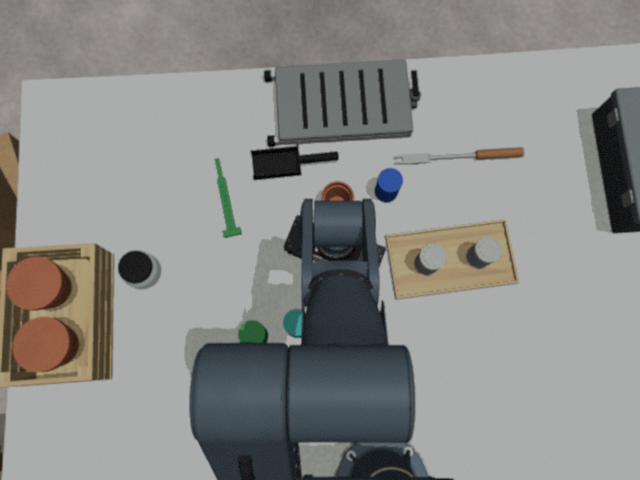

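Both light tins stand in the tray at (431,259) and (487,250). Now R, for the final hold.

Emit:
apply_moves(plan="0 0 0.5 0 0 0;0 0 0.6 0 0 0;0 0 0.6 0 0 0;0 0 0.6 0 0 0;0 0 0.5 0 0 0;0 0 0.31 0 0 0;0 0 0 0 0 0;0 0 0 0 0 0;0 0 0 0 0 0")

```text
time_s: 31.08
position: [0.4862, 0.0805, 0.0443]
tcp_rot: [[-0.909, 0.416, 0.002], [0.416, 0.909, -0.0], [-0.001, 0.001, -1.0]]
force: [0.4, 0.9, -0.2]
opening: 1.004
grasp_force: 0.0
```

Emit:
apply_moves(plan="0 0 0 0 0 0;0 0 0 0 0 0;0 0 0 0 0 0;0 0 0 0 0 0;0 0 0 0 0 0;0 0 0 0 0 0;0 0 0 0 0 0;0 0 0 0 0 0", gripper=-1)

```text
time_s: 31.75
position: [0.4857, 0.0811, 0.044]
tcp_rot: [[-0.909, 0.416, 0.001], [0.416, 0.909, 0.0], [-0.001, 0.001, -1.0]]
force: [0.6, 2.4, 5.0]
opening: 0.684
grasp_force: 30.0
```

Emit:
apply_moves(plan="0 0 -0.3 0 0 0;0 0 -0.5 0 0 0;0 0 -0.5 0 0 0;0 0 -0.5 0 0 0;0 0 -0.5 0 0 0;0 0 -0.5 0 0 0;0 0 -0.3 0 0 0;0 0 -0.1 0 0 0;0 0 0 0 0 0;0 0 0 0 0 0")

```text
time_s: 32.58
position: [0.4839, 0.0809, 0.2021]
tcp_rot: [[-0.909, 0.416, -0.004], [0.416, 0.909, 0.0], [0.003, -0.001, -1.0]]
force: [0.3, 0.9, -6.8]
opening: 0.682
grasp_force: 30.0
```

Emit:
apply_moves(plan="0 0 0 0 0 0;0 0 0 0 0 0;0 0 0 0 0 0;0 0 0 0 0 0;0 0 0 0 0 0;0 0 0 0 0 0;0 0 0 0 0 0;0 0 0 0 0 0;0 0 0 0 0 0;0 0 0 0 0 0")

```text
time_s: 33.42
position: [0.4854, 0.0809, 0.2036]
tcp_rot: [[-0.91, 0.416, 0.0], [0.416, 0.91, -0.0], [-0.0, 0.0, -1.0]]
force: [-0.8, -0.6, -7.2]
opening: 0.682
grasp_force: 30.0
```

```bash
python3 - <<'E'
from h import *
cv2.imwrite("pics/s4.png",capture("side")[:,:,::-1])
E
```

```text
(no output)
```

View pics/s4.png

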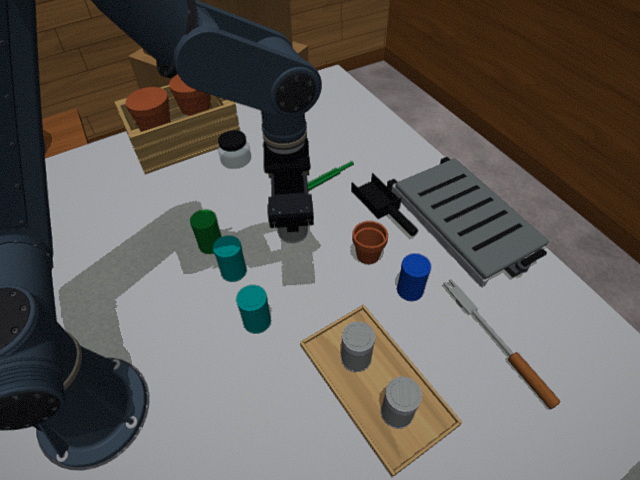

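The two light tins stand upright in the tray at (357,345) and (401,400). The heavy tin is held still and upright near (292,230), with TCP z at 0.204, and the bystanders are in place.

```bash
python3 -c "
from rig import bot
print(bot.hand_in())"
```

```text
the job is handed in; nothing more can be done
None
```

The job is handed in at about 33 s on the clock: the two lighter tins (about 2.7 N and 3.7 N) stand upright in the tray, and the heaviest (about 6.6 N) is held upright and still with its centre about 0.2 m above the shelf; the hand-in call returned no verdict.

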